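# Clip a relay module onto the instrument's mounting rail

### The arm

A 6-joint arm with a two-finger parallel gripper is mounted at the origin on the work surface. World frame = base frame: x ahead of the robot, y to its left, z up, the work surface at z = 0. Lengths are in m, angles in rad, forces in N, time in s.
With the tool pointing down it reaches from about 0.3 to 0.775 m from the base axis. Payload 14.6 kg.
Tool frame: the origin (TCP) lies at the very end of the fingers, on their centre line; the grasp point (between the pads) lies 19 mm behind it; z points along the fingers, y is the line along which they close (so a half turn about z gives the same grasp; the last joint's range is limited). The gripper opens to 85 mm and grips with 20 to 120 N. Pads are 22 mm wide; open, the fingers measure 114 mm over their backs; the gripper's body (76 mm by 85 mm) begins 54 mm behind the grasp point. The pads swing forward as they close: fully open they stand 13 mm farther back than shut.
Start: joints at [-1.363, 0.3, 1.521, -0, 1.321, -0.067], TCP at [0.149, -0.529, 0.231] pointing down, gripper open.
Joint ranges: [-3.03, 3.03], [-0.79, 2.21], [0.23, 2.52], [-1.04, 4.18], [0, 3.07], [-2.55, 2.55]. Speed limits (rad/s): [2.22, 2.22, 2.57, 3.14, 3.14, 3.14].

### API

Orientations are given as a rotation vector (axis times angle).
In Python, from cell import env gives the robot as it stands. The module is installed in compiled form; this text tells all that it offers.
- The arm moves only by the tool servo_tool, never from a script. Its argument "motion" is a list of rows, each a list of 7 numbers: the shift along the tool's x, y, z in m, then the turn, a rotation vector about the tool's x, y, z in degrees, then the opening, from -1 (shut) to 1 (fully open). In form: [[dx, dy, dz, ax, ay, az, grip], ...]. A call has 1 to 8 rows; each row is the pose to reach, as a shift and turn from the pose commanded when the call began, along the tool's axes at that moment; what a row does not reach only later rows make up. A row lasts 1/12 s, in which the tool goes at most 41.7 mm and 7.16 degrees, less where a joint would pass 70% of its speed; a pose out of reach is approached as far as the arm can. A call with a gripper value outside its range is refused whole. The fingers move at their own pace and stop on an object; "force" is the grip in N (left out, the last holds). Time passes only in rows, so rows that repeat a pose let the fingers close. It gives the time, the measured TCP pose, the force, the opening and the grip force at its end, in the units of the state.
- env.observe(): the state, without advancing time (a new reading comes with each control period).
- env.capture(name): name is "scene" or "top"; returns a dict with "frame" (420x560x3 uint8, blue, green, red), "mtx" (3x3 intrinsics, pixels), "world_from_camera" (4x4, takes a point from camera to world coordinates). Camera axes: x right, y down, z forward; pixel columns grow to the right and rows downward; lengths in m; the calibration is good to about 2 mm. A picture is of the moment at which its call begins. There is no depth.
- env.hand_in(): hands the job in; it is judged then, once.
The state is a dict: "time_s": time; "joint_pos": joint angles; "joint_vel": joint speeds; "joint_torque": joint torques, N m; "tool_pos": TCP position; "orientation": TCP orientation; "contact_force": force on the tool from outside, world axes, zero at the start; "moment": the same for the moment, N m; "width": finger opening in m; "grasp_force": force on a finger pad.
Only numpy, scipy, OpenCV 4.12 (cv2) and the standard library are available. Lean on these libraries where they do the work, as an engineer would, in place of code of your own. Each camera call takes 0.05 s, during which the arm holds its last target. There are 200 camera calls.

### The job

Take the green-faced relay module out of the slotted tray by its ends, gently stand it on the blue mat, let go, and take it again by its long sides. With its foot raised, hook its lip under the upper edge of the rail in the free bay, with the groove in line with the yellow coding pin, then tilt the foot down until it is fully home and the orange clip has snapped under the rail's lower edge, and let go. Leave the other two modules and the bottle where they stand, and do not drop the module.

Things in the scene. Friction and masses are not known exactly. Their poses are not given: they have to be found in the camera images.
- module_center (a point): centre of the module to fit: white relay module with green face, 62 mm long (x), 40 wide (y), 65 tall (z), 0.2 kg. x points to its lip end (black stripe across the top), -x to its foot end (orange clip), z out of the face. Rail plane (underside that rests on the rail) 19.5 mm below the centre, face 32.5 mm above. Side faces flat from rail plane to face. Starts in any of the tray's slots
- module: the same module, origin in the middle of its rail plane, same axes; mounted, they coincide with those of rail to within about 1 mm. Lip and black feet reach 13 mm below the rail plane; it stands level on them, also in the tray. A keying groove 13 mm wide, 12 mm deep runs the whole length of the underside (along x, at y = 0)
- module_lip (a point): tip of the hooking lip, at x = 13, z = -8.5 mm of module. The lip is an L as wide as the module: an arm down from the underside (inner face at x = 18.5 mm, outer at 25) and a 4 mm thick tongue pointing back to the foot, upper face 6.5 mm below the rail plane. Mounted, the tongue lies under the rail's upper edge
- module_foot (a point): point on the rail plane at the foot end, at x = -27 mm of module, above the clip
- module_clip (a joint): travel (m) of the orange sprung clip under the foot: 0 at rest, up to 0.008 as the rail pushes it outwards. Its tooth, 18 mm wide, reaches in to x = -14 mm of module, upper face 4.2 mm below the rail plane, lower side a ramp: pressing the foot down (10 to 18 N there) pushes it out past the rail's lower edge, then it springs back to near 0. Spring 3 N at rest, 0.6 N more per mm
- rail: aluminium rail on a grey panel that slopes 15 degrees. Origin on the rail's upper face, middle of the free bay, 55 mm above the bench; y along the rail, x up the slope (away from the robot), z square out. Rail 35 mm wide (edges at x = +17.5 upper, -17.5 lower), flanges 3 mm thick, free underneath 8.5 mm in from each edge; panel at z = -19 mm. Fixed
- pin_top (a point): top of the yellow coding pin, which stands on the rail at x = -8, y = 0 mm of rail: 8 mm thick, 8 mm high, coned top. It must enter the module's groove. The bay is free for 62 mm along the rail either side of it; beyond stand grey end stops and grey-faced modules (48 mm high)
- duct_edge (a point): on the edge of the tall grey duct that runs along the rail below it: x = -38, z = 47 mm of rail (it spans x from -38 to -67 mm, panel to z = 47). A mounted module's foot is 7 mm from it, too little for a finger. A low duct runs up the slope, x from 56 to 82 mm, up to z = 6 mm
- mat: blue rubber mat, 120 x 120 x 3 mm, fixed on the bench between tray and panel, for setting the module down; origin at the centre of its underside
- tray: fixed grey tray with three slots at y = -53, 0, 53 mm; origin at the centre of its underside, floor 6 mm thick. Each slot is 48 mm wide between walls 5 mm thick, from x = -24 to 24 mm, as high as the modules' faces (71 mm above the bench), so a module can only be taken by its two ends, which stick out of the slot along x
- module_blue_center (a point): centre of a sister module with a blue face, same size and shape, no clip, standing in another slot; leave it alone
- module_orange_center (a point): centre of a sister module with an orange face, same size and shape, no clip, standing in another slot; leave it alone
- bottle: white bottle with blue cap, 60 mm across, 120 mm tall, standing beyond the mat; origin at the centre of its base; leave it alone
Things that resemble listed ones, but are neither listed nor needed, are in the scene too. What is meant by the mat is not purple, and is the larger of those in its own colour.

How it is judged:
By the outcome, as a careful person would: the job done as asked, in the order asked, and still so for the second after the job is handed in, with the robot touching nothing.
It also fails if it takes over 59 s, if anything falls off the work surface, if the arm or the gripper's body presses on something with over 40 N, if the wrist force passes 120 N, or if a joint passes its speed limit or range.

## Working session

There is one attempt and no reset: what is moved stays moved. The work goes in short steps, Python scripts to look and compute and a tool call to move; the robot and the scene stay as the last step left them, time stands still between calls to the robot, and variables do not carry over. Pictures are saved under pics/ and viewed, at most 10 in all, crops included, and the job is handed in when it is done.

Besides the shell and the picture viewer there is one more tool, called after ">>>" as name(argument=value, ...), one argument or row to a line, values as JSON. servo_tool: Moves the arm, as the interface text tells. Its arguments: {"type":"object","properties":{"motion":{"type":"array"},"force":{"type":"number"}},"required":["motion"]}

```bash
mkdir -p pics; ls
python3 - <<'E'
from cell import env
import cv2,pickle
o=env.observe(); print({k:(v if not hasattr(v,'round') else v.round(3)) if not isinstance(v,(list,tuple)) else v for k,v in o.items()})
d={}
for n in("scene","top"):
    c=env.capture(n); d[n]=c; cv2.imwrite(f"pics/{n}0.png",c["frame"]); print(n,c["mtx"],c["world_from_camera"])
pickle.dump(d,open("c0.pkl","wb"))
E
```

```text
pics
{'time_s': 0.0, 'joint_pos': array([-1.363,  0.3  ,  1.522, -0.   ,  1.321, -0.067]), 'joint_vel': array([ 0.   , -0.001,  0.002,  0.   ,  0.001,  0.   ]), 'joint_torque': array([ 2.000e-03, -5.435e+01, -3.618e+01,  0.000e+00,  4.000e-03,
        0.000e+00]), 'tool_pos': array([ 0.149, -0.529,  0.231]), 'orientation': array([-3.111, -0.43 ,  0.   ]), 'contact_force': array([ 0.007, -0.127,  0.439]), 'moment': array([-0.027, -0.007, -0.004]), 'grasp_force': 0.0, 'width': 0.08512415900383907}
scene [[532.56202296   0.         283.60529089]
 [  0.         532.56202296 205.48182783]
 [  0.           0.           1.        ]] [[-0.31578639  0.70842584 -0.63119869  1.12781415]
 [ 0.94875681  0.24403774 -0.20076381  0.24458192]
 [ 0.01181003 -0.66225253 -0.74918763  0.81238503]
 [ 0.          0.          0.          1.        ]]
top [[494.8872979    0.         286.08108207]
 [  0.         494.8872979  195.47564523]
 [  0.           0.           1.        ]] [[ 0.01812902 -0.98457239  0.17403608  0.36603297]
 [-0.99944462 -0.01297755  0.03069258  0.04610413]
 [-0.02796051 -0.17449585 -0.98426084  1.01740754]
 [ 0.          0.          0.          1.        ]]
```

View pics/scene0.png

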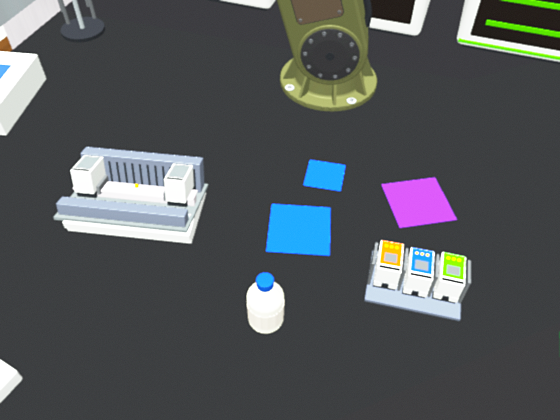

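View pics/top0.png

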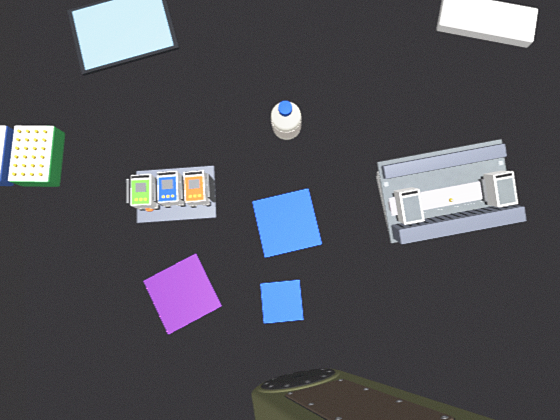

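Scene: green candidates are the module at scene (453,270)/top (141,190), a green box at top (40,155), and blue/orange modules at top (167,187) and (195,188). I choose the one at top (141,190), with its orange clip at (150,210) facing the robot. The mat is the larger blue square at top (287,223); the smaller blue one (282,301) and the purple one are decoys. The rail's pin is at top (450,200). Next a close crop.

Run:
```python
import cv2,pickle,numpy as np
d=pickle.load(open("c0.pkl","rb")); t=d["top"]["frame"]; s=d["scene"]["frame"]
A=cv2.resize(t[155:230,120:220],None,fx=4,fy=4,interpolation=cv2.INTER_CUBIC)
B=cv2.resize(s[230:325,360:480],(400,300),interpolation=cv2.INTER_CUBIC)
C=cv2.resize(t[135:247,372:530],(400,300),interpolation=cv2.INTER_CUBIC)
D=cv2.resize(s[140:245,50:215],(400,300),interpolation=cv2.INTER_CUBIC)
cv2.imwrite("pics/crop.png",np.vstack([np.hstack([A,B]),np.hstack([C,D])]))
```

```text
(no output)
```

View pics/crop.png

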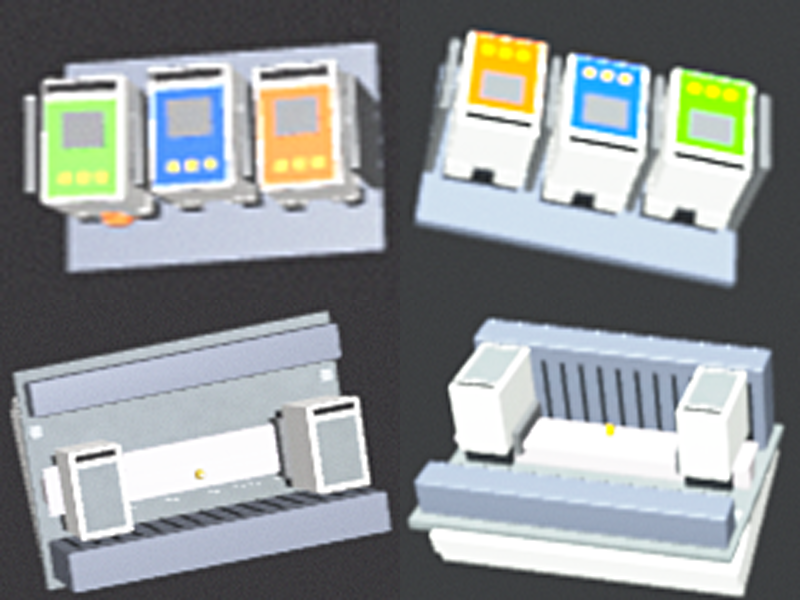

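The crop confirms it: green face, black stripe at the far (+x) end, orange clip at the near end. In the rail crops the pin is clear and the rail yaw is about +10°. Now I measure.

```bash
cat > h.py <<'E'
import numpy as np,cv2,pickle
from scipy.spatial.transform import Rotation as R
def ray(c,px):
    M=c["world_from_camera"]; d=M[:3,:3]@np.linalg.solve(c["mtx"],[px[0],px[1],1.]); return M[:3,3],d/np.linalg.norm(d)
def onz(c,px,z):
    o,d=ray(c,px); return o+d*(z-o[2])/d[2]
def proj(c,P):
    M=np.linalg.inv(c["world_from_camera"]); p=(M[:3,:3]@np.atleast_2d(P).T).T+M[:3,3]; p=p@c["mtx"].T; return p[:,:2]/p[:,2:]
def tri(ps):
    A=np.zeros((3,3));b=np.zeros(3)
    for c,px in ps:
        o,d=ray(c,px);Q=np.eye(3)-np.outer(d,d);A+=Q;b+=Q@o
    return np.linalg.solve(A,b)
def go(pos,Rt,o=None):
    "shift/turn in tool axes from the observed pose"
    if o is None:
        from cell import env; o=env.observe()
    R0=R.from_rotvec(o["orientation"]); 
    return np.round(R0.inv().apply(np.array(pos)-o["tool_pos"]),4),np.round((R0.inv()*Rt).as_rotvec(degrees=True),2)
def down(yaw,tilt=0):
    "tool down, tool x at yaw deg; tilt about module y (nose)"
    return R.from_euler('z',yaw,degrees=True)*R.from_euler('y',tilt,degrees=True)*R.from_euler('x',180,degrees=True)
def blob(f,lo,hi,box=None,k=0):
    m=cv2.inRange(cv2.cvtColor(f,cv2.COLOR_BGR2HSV),lo,hi)
    if box: z=np.zeros_like(m);x0,y0,x1,y1=box;z[y0:y1,x0:x1]=m[y0:y1,x0:x1];m=z
    n,l,s,c=cv2.connectedComponentsWithStats(m); i=np.argsort(-s[1:,4])[k]+1
    return (l==i).astype(np.uint8),c[i],s[i]
E
python3 - <<'E'
from h import *
d=pickle.load(open("c0.pkl","rb")); T,S=d["top"],d["scene"]
def rect(c,m,z):
    cs,_=cv2.findContours(m,cv2.RETR_EXTERNAL,cv2.CHAIN_APPROX_NONE); p=max(cs,key=len)[:,0]
    w=np.array([onz(c,q,z)[:2] for q in p])*1000
    return cv2.minAreaRect(w.astype(np.float32))
for n,c,bt,bs,bp in(("top",T,(120,160,160,215),(240,180,335,265),(435,185,465,215)),("scene",S,(435,245,475,290),(260,200,335,260),(125,175,150,195))):
    m,ce,s=blob(c["frame"],(35,120,80),(60,255,255),bt); print(n,"green",rect(c,m,.071),onz(c,ce,.071),s)
    m,ce,s=blob(c["frame"],(98,150,80),(115,255,255),bs); print(n,"mat",rect(c,m,.003))
    m,ce,s=blob(c["frame"],(20,100,80),(33,255,255),bp); print(n,"pin",ce,s)
    c["pin"]=ce
print("pin",tri([(T,T["pin"]),(S,S["pin"])]))
cv2.imwrite("pics/r1.png",cv2.resize(T["frame"][133:247,372:532],(800,570),interpolation=cv2.INTER_CUBIC))
cv2.imwrite("pics/r2.png",cv2.resize(S["frame"][140:250,52:212],(800,550),interpolation=cv2.INTER_CUBIC))
E
```

```text
top green ((537.9053955078125, 362.4603271484375), (44.91543960571289, 31.748960494995117), 4.178201198577881) [0.53476525 0.36236125 0.071     ] [132 180  17  24 218]
top mat ((489.5274353027344, 76.00880432128906), (120.8837890625, 121.43775939941406), 14.100554466247559)
top pin [449.85714286 199.42857143] [449 198   3   4   7]
scene green ((537.0384521484375, 360.7363586425781), (49.743072509765625, 32.85260009765625), 3.433258056640625) [0.53639838 0.36067916 0.071     ] [443 252  21  27 289]
scene mat ((492.286865234375, 74.80133819580078), (125.143310546875, 122.84786987304688), 14.331414222717285)
scene pin [135.9 184.8] [135 183   3   4  10]
pin [ 0.53318433 -0.24595617  0.05591043]
```

View pics/r1.png

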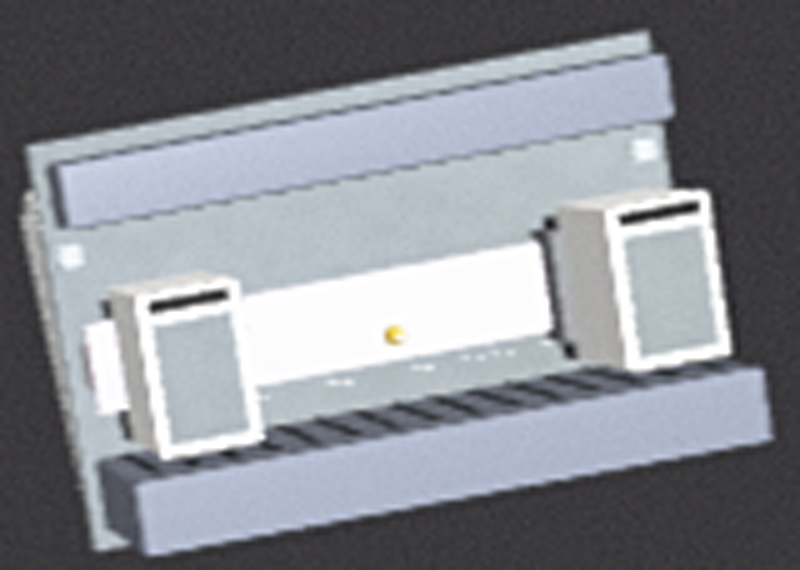

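View pics/r2.png

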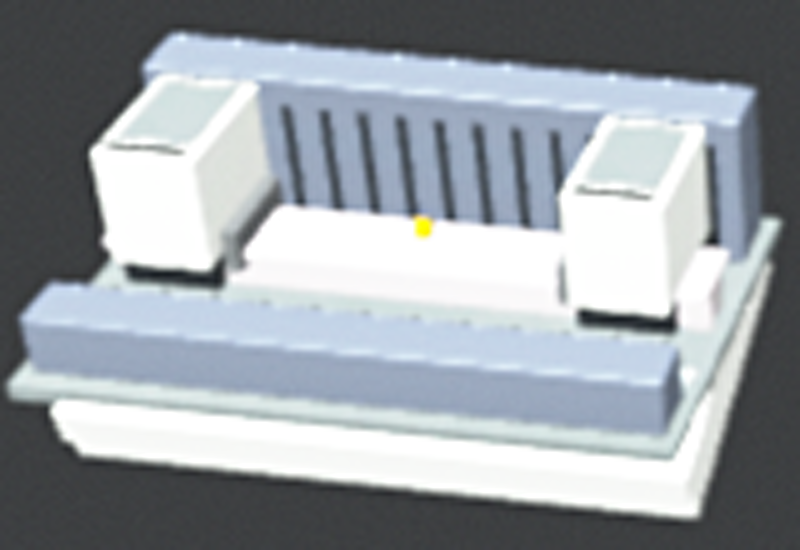

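r1 and r2 show the rail, both ducts and the pin clearly (pin at r1 (394,335), r2 (423,227); far duct edge at r1 (140,484)-(765,368)). I fit the rail pose to these edges.

Run:
```python
from h import *
from scipy.optimize import least_squares
d=pickle.load(open("c0.pkl","rb")); T,S=d["top"],d["scene"]
L=[(T,17.5,0,250,293,535,240),(T,-17.5,0,265,385,555,338),(T,-38,47,140,484,765,368),(T,-67,47,150,555,772,438),(T,82,6,55,167,668,55),(T,56,6,70,228,672,118),
(S,-38,47,150,73,740,117),(S,-67,47,180,35,752,90),(S,82,6,25,322,665,380),(S,56,6,55,285,675,345),(S,17.5,0,245,263,560,300),(S,-17.5,0,280,207,565,232)]
def pose(q): return R.from_euler('z',q[2])*R.from_euler('y',-15,degrees=True),np.array([q[0],q[1],.055])
def res(q,full=False):
    Rr,t=pose(q); out=[]
    for i,(c,x,z,*p) in enumerate(L):
        off=np.array([372,133] if c is T else [52,140])-.4
        b=q[3:5] if c is T else q[5:7]
        P=proj(c,Rr.apply([[x/1e3,-.1,z/1e3],[x/1e3,.1,z/1e3]])+t)+b
        n=P[1]-P[0];n=np.array([-n[1],n[0]])/np.linalg.norm(n)
        for k in(0,2): out.append(n@(np.array(p[k:k+2])/5+off-P[0]))
    for c,px,z in((T,(449.9,199.4),.006),(S,(135.9,184.8),.005)):
        b=q[3:5] if c is T else q[5:7]
        out+=list((proj(c,Rr.apply([-.008,0,z])+t)[0]+b-px)*1.5)
    return np.array(out+list(q[3:]*.5))
q0=np.r_[.54,-.246,.17,0,0,0,0]
s=least_squares(res,q0,loss="soft_l1",x_scale=[.01,.01,.01,1,1,1,1]);q=s.x
print(q.round(4),np.degrees(q[2])); print(res(q).round(2))
```

```text
[ 0.5422 -0.2433  0.2022 -0.8013  1.0669 -1.1177  0.4414] 11.583208870597701
[ 0.47  0.33 -0.45 -1.96 -0.36 -0.75  0.6   0.5  -0.33 -0.98  0.54 -0.11
  0.8  -1.37 -0.1   0.37  0.22 -1.    0.43  0.15  1.22  2.45 -0.72 -1.22
  0.28  0.79  0.13  0.24 -0.4   0.53 -0.56  0.22]
```

```bash
python3 -c "
from h import *
print(go([.539,.3615,.16],down(94)))"
```

```text
(array([ 0.6169, -0.7514,  0.0716]), array([-5.000e-02, -4.000e-02, -7.825e+01]))
```

>>> servo_tool(
  motion=[
    [0.2,-0.245,0,0,0,0,1],
    [0.2,-0.245,0,0,0,0,1],
    [0.2,-0.245,0,0,0,0,1],
    [0.2,-0.245,0,0,0,0,1],
    [0.2,-0.245,0,0,0,0,1],
    [0.2,-0.245,0,0,0,0,1],
    [0.2,-0.245,0,0,0,0,1],
    [0.2,-0.245,0,0,0,0,1],
  ],
)

```text
time_s: 0.77
tool_pos: [0.2757, -0.2363, 0.2312]
orientation: [-3.112, -0.432, -0.0]
contact_force: [0.3, -0.3, 0.8]
width: 0.0858
grasp_force: 0.0
```

>>> servo_tool(
  motion=[
    [0.2,-0.245,0,0,0,0,1],
    [0.2,-0.245,0,0,0,0,1],
    [0.2,-0.245,0,0,0,0,1],
    [0.2,-0.245,0,0,0,0,1],
    [0.2,-0.245,0,0,0,0,1],
    [0.2,-0.245,0,0,0,0,1],
    [0.2,-0.245,0,0,0,0,1],
    [0.2,-0.245,0,0,0,0,1],
  ],
)

```text
time_s: 1.43
tool_pos: [0.4018, 0.0541, 0.2312]
orientation: [-3.111, -0.433, -0.0]
contact_force: [0.8, -0.4, 1.1]
width: 0.0854
grasp_force: 0.0
```

>>> servo_tool(
  motion=[
    [0.2,-0.245,0,0,0,-7,1],
    [0.2,-0.245,0,0,0,-14,1],
    [0.2,-0.245,0,0,0,-21,1],
    [0.2,-0.245,0,0,0,-28,1],
    [0.2,-0.245,0,0,0,-35,1],
    [0.2,-0.245,0,0,0,-42,1],
    [0.2,-0.245,0,0,0,-49,1],
    [0.2,-0.245,0,0,0,-55,1],
  ],
)

```text
time_s: 2.1
tool_pos: [0.5276, 0.3442, 0.2302]
orientation: [-2.554, -1.828, 0.001]
contact_force: [1.0, -0.9, -0.5]
width: 0.0855
grasp_force: 0.0
```

```bash
python3 -c "
from h import *
from cell import env
o=env.observe();print(o['time_s'],o['tool_pos'],o['joint_pos'].round(2));print(go([.539,.3615,.12],down(94)))"
```

```text
2.1 [0.52758035 0.34417518 0.23021263] [0.52 0.48 1.27 0.   1.39 0.85]
(array([0.0201, 0.0053, 0.1102]), array([-5.00e-02,  2.00e-02, -2.28e+01]))
```

>>> servo_tool(
  motion=[
    [0.005,0.001,0.03,0,0,-7,1],
    [0.01,0.003,0.06,0,0,-14,1],
    [0.015,0.005,0.09,0,0,-20,1],
    [0.02,0.005,0.11,0,0,-22.8,1],
    [0.02,0.005,0.11,0,0,-22.8,1],
  ],
)

```text
time_s: 2.52
tool_pos: [0.5369, 0.3576, 0.1159]
orientation: [-2.147, -2.29, 0.012]
contact_force: [-0.9, -0.3, -0.9]
width: 0.0853
grasp_force: 0.0
```

```bash
python3 -c "
from h import *
from cell import env
d=pickle.load(open('c0.pkl','rb'));T=d['top']
print(onz(T,(140.7,175),.071),onz(T,(141.2,205.8),.071))
o=env.observe();print(o['time_s'],o['tool_pos'],o['joint_pos'].round(2))
c=env.capture('top');s=env.capture('scene')
a=cv2.resize(c['frame'][140:240,90:230],(400,286));b=cv2.resize(s['frame'][200:330,380:560],(396,286));cv2.imwrite('pics/g1.png',np.hstack([a,b]))"
```

```text
[0.57063258 0.36341953 0.071     ] [0.50918343 0.35813734 0.071     ]
2.5167 [0.53685124 0.3575889  0.11591341] [0.53 0.62 1.34 0.   1.19 0.47]
```

View pics/g1.png

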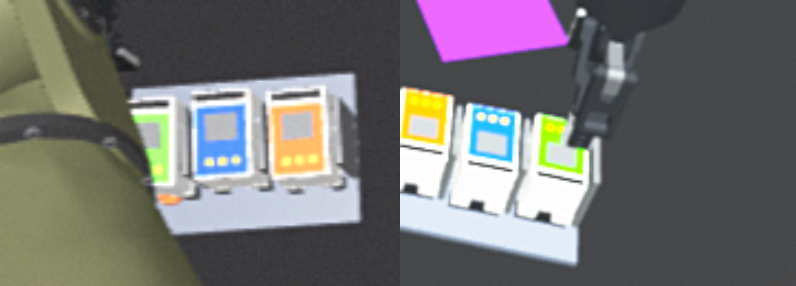

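g1: the gripper (scene crop (600,90)) hangs above the green module (563,150). The face centre computes to (0.540, 0.361). I align, descend and grip by the ends.

```bash
python3 -c "
from h import *
print(go([.540,.361,.028],down(94.5)))"
```

```text
(array([0.0029, 0.0018, 0.0933]), array([-0.05,  0.03, -1.07]))
```

>>> servo_tool(
  motion=[
    [0.003,0.002,0,0,0,-1,1],
    [0.003,0.002,0.02,0,0,-1,1],
    [0.003,0.002,0.04,0,0,-1,1],
    [0.003,0.002,0.06,0,0,-1,1],
    [0.003,0.002,0.08,0,0,-1,1],
    [0.003,0.002,0.09,0,0,-1,1],
    [0.003,0.002,0.093,0,0,-1,1],
    [0.003,0.002,0.093,0,0,-1,1],
  ],
  force=40,
)

```text
time_s: 3.28
tool_pos: [0.5408, 0.3614, 0.0291]
orientation: [2.132, 2.307, 0.001]
contact_force: [0.7, 0.5, 0.5]
width: 0.0853
grasp_force: 0.0
```

```bash
python3 -c "
from h import *
print(go([.540,.361,.028],down(94.5)))"
```

```text
(array([-0.0003, -0.0008,  0.0011]), array([ 0.04, -0.02,  0.03]))
```

>>> servo_tool(
  motion=[
    [0,0,0,0,0,0,-1],
    [0,0,0,0,0,0,-1],
    [0,0,0,0,0,0,-1],
    [0,0,0,0,0,0,-1],
    [0,0,0,0,0,0,-1],
    [0,0,0,0,0,0,-1],
  ],
  force=40,
)

```text
time_s: 3.78
tool_pos: [0.5413, 0.3617, 0.0302]
orientation: [2.131, 2.307, 0.004]
contact_force: [-0.1, 0.0, 6.2]
width: 0.0617
grasp_force: 43.1
```

>>> servo_tool(
  motion=[
    [0,0,-0.01,0,0,0,-1],
    [0,0,-0.03,0,0,0,-1],
    [0,0,-0.06,0,0,0,-1],
    [0,0,-0.09,0,0,0,-1],
    [0,0,-0.11,0,0,0,-1],
    [0,0,-0.11,0,0,0,-1],
  ],
)

```text
time_s: 4.28
tool_pos: [0.5419, 0.3622, 0.1445]
orientation: [2.13, 2.306, 0.012]
contact_force: [0.6, 0.2, -0.7]
width: 0.0616
grasp_force: 44.7
```

```bash
python3 -c "
from h import *
print(go([.491,.076,.130],down(101.6)))"
```

```text
(array([-0.2813, -0.0735,  0.0129]), array([ 0.42, -0.18, -7.05]))
```

>>> servo_tool(
  motion=[
    [-0.02,-0.005,0,0,0,-1,-1],
    [-0.055,-0.015,0,0,0,-2,-1],
    [-0.095,-0.025,0,0,0,-3,-1],
    [-0.135,-0.035,0,0,0,-4,-1],
    [-0.175,-0.045,0,0,0,-5,-1],
    [-0.215,-0.055,0,0,0,-6,-1],
    [-0.25,-0.065,0,0,0,-7,-1],
    [-0.281,-0.073,0.012,0,0,-7,-1],
  ],
)

```text
time_s: 4.95
tool_pos: [0.4897, 0.0734, 0.1277]
orientation: [1.985, 2.433, 0.003]
contact_force: [1.8, -0.1, -2.2]
width: 0.0616
grasp_force: 44.7
```

>>> servo_tool(
  motion=[
    [0,0,0.02,0,0,0,-1],
    [0,0,0.05,0,0,0,-1],
    [0,0,0.07,0,0,0,-1],
    [0,0,0.08,0,0,0,-1],
    [0,0,0.08,0,0,0,-1],
  ],
)

```text
time_s: 5.37
tool_pos: [0.4886, 0.0752, 0.0443]
orientation: [-1.985, -2.431, 0.004]
contact_force: [0.7, 0.6, -2.6]
width: 0.0617
grasp_force: 44.5
```

```bash
python3 -c "
from h import *
print(go([.491,.076,.029],down(101.6)))"
```

```text
(array([0.0003, 0.0026, 0.0153]), array([-0.23, -0.03, -0.05]))
```

>>> servo_tool(
  motion=[
    [0,0.002,0.006,-0.2,0,0,-1],
    [0,0.002,0.011,-0.2,0,0,-1],
    [0,0.002,0.014,-0.2,0,0,-1],
    [0,0.002,0.0145,-0.2,0,0,-1],
    [0,0.002,0.015,-0.2,0,0,-1],
    [0,0.002,0.0155,-0.2,0,0,-1],
  ],
)

```text
time_s: 5.87
tool_pos: [0.4921, 0.0758, 0.0311]
orientation: [1.985, 2.432, 0.005]
contact_force: [-0.5, 0.4, -1.7]
width: 0.0618
grasp_force: 44.6
```

>>> servo_tool(
  motion=[
    [0,0,0.0005,0,0,0,-1],
    [0,0,0.001,0,0,0,-1],
    [0,0,0.0015,0,0,0,-1],
    [0,0,0.002,0,0,0,-1],
  ],
)

```text
time_s: 6.2
tool_pos: [0.4919, 0.0757, 0.0288]
orientation: [1.985, 2.432, 0.004]
contact_force: [0.0, -0.2, -1.7]
width: 0.0614
grasp_force: 44.6
```

>>> servo_tool(
  motion=[
    [0,0,0.0005,0,0,0,-1],
    [0,0,0.001,0,0,0,-1],
    [0,0,0.0015,0,0,0,-1],
    [0,0,0.002,0,0,0,-1],
  ],
)

```text
time_s: 6.53
tool_pos: [0.4919, 0.0757, 0.0271]
orientation: [1.985, 2.432, 0.004]
contact_force: [-5.8, -0.8, 13.1]
width: 0.0617
grasp_force: 46.1
```

>>> servo_tool(
  motion=[
    [0,0,-0.0005,0,0,0,-1],
    [0,0,-0.0005,0,0,0,-1],
    [0,0,-0.0005,0,0,0,1],
    [0,0,-0.0005,0,0,0,1],
    [0,0,-0.0005,0,0,0,1],
    [0,0,-0.0005,0,0,0,1],
    [0,0,-0.0005,0,0,0,1],
    [0,0,-0.0005,0,0,0,1],
  ],
)

```text
time_s: 7.2
tool_pos: [0.4919, 0.0758, 0.0273]
orientation: [1.985, 2.432, 0.004]
contact_force: [-1.0, -0.1, 0.1]
width: 0.0855
grasp_force: 0.0
```

```bash
python3 -c "
from h import *
from cell import env
o=env.observe();print(o['tool_pos'],o['width'],R.from_rotvec(o['orientation']).as_matrix().round(3))"
```

```text
[0.49188692 0.07575476 0.02728513] 0.0855313118417125 [[-0.2    0.98   0.003]
 [ 0.98   0.2    0.001]
 [ 0.     0.003 -1.   ]]
```

>>> servo_tool(
  motion=[
    [0,0,-0.02,0,0,0,1],
    [0,0,-0.055,0,0,0,1],
    [0,0,-0.09,0,0,0,1],
    [0,0,-0.11,0,0,5,1],
    [0,0,-0.11,0,0,12,1],
    [0,0,-0.11,0,0,19,1],
    [0,0,-0.11,0,0,26,1],
    [0,0,-0.11,0,0,33,1],
  ],
)

```text
time_s: 7.87
tool_pos: [0.4915, 0.0756, 0.1374]
orientation: [2.6, 1.76, 0.006]
contact_force: [-0.1, 0.1, -0.0]
width: 0.0854
grasp_force: 0.0
```

>>> servo_tool(
  motion=[
    [0,0,0,0,0,7,1],
    [0,0,0,0,0,14,1],
    [0,0,0,0,0,21,1],
    [0,0,0,0,0,28,1],
    [0,0,0,0,0,35,1],
    [0,0,0,0,0,42,1],
    [0,0,0,0,0,49,1],
    [0,0,0,0,0,56,1],
  ],
)

```text
time_s: 8.53
tool_pos: [0.4915, 0.0757, 0.1373]
orientation: [-3.123, -0.334, -0.005]
contact_force: [0.1, 0.8, 0.1]
width: 0.0853
grasp_force: 0.0
```

Run:
```python
from h import *
from cell import env
print(go([.4841,.0742,.022],down(11.5)),env.observe()['joint_pos'].round(2))
c=env.capture('top');s=env.capture('scene')
m,ce,st=blob(c['frame'],(35,120,80),(60,255,255),(200,150,350,290));print(st,onz(c,ce,.068))
m,ce,st=blob(s['frame'],(35,120,80),(60,255,255),(220,150,370,290));print(st,onz(s,ce,.068))
a=cv2.resize(c['frame'][150:280,220:350],(390,390));b=cv2.resize(s['frame'][140:270,230:360],(390,390));cv2.imwrite('pics/m1.png',np.hstack([a,b]))
```

```text
(array([-7.900e-03, -1.000e-04,  1.153e-01]), array([-0. , -0.2,  0.7])) [0.08 0.28 1.77 0.   1.08 1.44]Traceback (most recent call last):
  File "<stdin>", line 5, in <module>
  File "h.py", line 26, in blob
    n,l,s,c=cv2.connectedComponentsWithStats(m); i=np.argsort(-s[1:,4])[k]+1
                                                   ~~~~~~~~~~~~~~~~~~~~^^^
IndexError: index 0 is out of bounds for axis 0 with size 0
```

>>> servo_tool(
  motion=[
    [-0.008,0,0.0,0,-0.2,0.7,1],
    [-0.008,0,0.03,0,-0.2,0.7,1],
    [-0.008,0,0.065,0,-0.2,0.7,1],
    [-0.008,0,0.095,0,-0.2,0.7,1],
    [-0.008,0,0.11,0,-0.2,0.7,1],
    [-0.008,0,0.115,0,-0.2,0.7,1],
    [-0.008,0,0.115,0,-0.2,0.7,1],
    [-0.008,0,0.115,0,-0.2,0.7,1],
  ],
)

```text
time_s: 9.3
tool_pos: [0.4844, 0.074, 0.0232]
orientation: [3.124, 0.327, 0.001]
contact_force: [0.2, 0.1, -0.2]
width: 0.0851
grasp_force: 0.0
```

>>> servo_tool(
  motion=[
    [0,0,0,0,0,0,-1],
    [0,0,0,0,0,0,-1],
    [0,0,0,0,0,0,-1],
    [0,0,0,0,0,0,-1],
    [0,0,0,0,0,0,-1],
    [0,0,0,0,0,0,-1],
    [0,0,0,0,0,0,-1],
  ],
  force=90,
)

```text
time_s: 9.88
tool_pos: [0.4845, 0.074, 0.0231]
orientation: [3.125, 0.324, 0.002]
contact_force: [-1.5, -0.2, 8.5]
width: 0.0392
grasp_force: 90.1
```

Run:
```python
from h import *
from cell import env
o=env.observe();print(o['tool_pos'],o['moment'],R.from_rotvec(o['orientation']).as_matrix().round(3))
s=env.capture('scene')
cv2.imwrite('pics/m1.png',cv2.resize(s['frame'][110:270,200:400],(600,480),interpolation=cv2.INTER_CUBIC))
```

```text
[0.48450744 0.07398208 0.02312822] [-0.0957155   0.43847148 -0.03138417] [[ 0.979  0.205  0.001]
 [ 0.205 -0.979 -0.   ]
 [ 0.001  0.    -1.   ]]
```

View pics/m1.png

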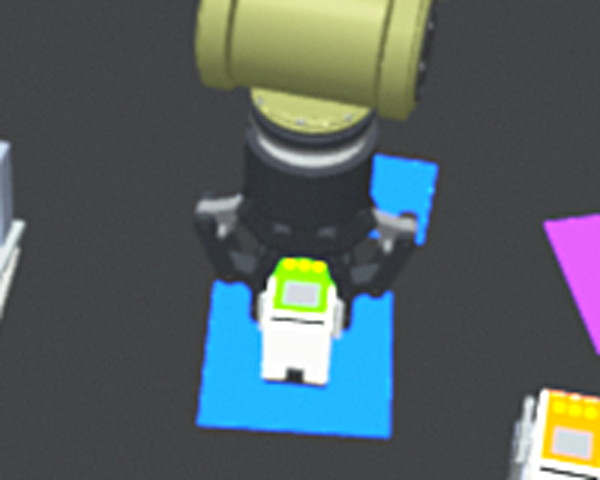

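m1: the module stands on the mat, held by its long sides at (300,320). Next I plan the rail poses.

```bash
cat >> h.py <<'E'
RAIL=[.5422,-.2433,.055]; YAW=11.6; OFF=[.0076,0,.0071]
def rp(px,pz,th,py=0):
    "tool pose for module origin at px,py,pz mm of rail, foot raised th deg"
    Rr=R.from_euler('z',YAW,degrees=True)*R.from_euler('y',-15,degrees=True)
    Rt=Rr*R.from_euler('y',th,degrees=True)*R.from_euler('x',180,degrees=True)
    return np.array(RAIL)+Rr.apply(np.array([px,py,pz])/1e3)-Rt.apply(OFF),Rt
def state():
    "module in rail frame: x,y,z mm, theta, force in rail axes"
    from cell import env; o=env.observe()
    Rr=R.from_euler('z',YAW,degrees=True)*R.from_euler('y',-15,degrees=True)
    Rt=R.from_rotvec(o['orientation']); Rm=Rr.inv()*Rt*R.from_euler('x',180,degrees=True)
    p=Rr.inv().apply(np.array(o['tool_pos'])+Rt.apply(OFF)-RAIL)*1e3
    print('t',round(o['time_s'],2),'p',p.round(1),'rot',Rm.as_rotvec(degrees=True).round(1),'F',Rr.inv().apply(o['contact_force']).round(1),'M',Rr.inv().apply(o['moment']).round(2),'w',round(o['width'],4),o['joint_pos'].round(2))
E
python3 - <<'E'
from h import *
P,Rt=rp(11,70,18); print(P, Rt.as_rotvec()); print(go([P[0],P[1],P[2]],Rt))
E
```

```text
[ 0.5277903  -0.24625789  0.13294984] [ 3.119188    0.31683556 -0.08167881]
(array([-0.0233,  0.3223, -0.1098]), array([ 0.02, -3.06,  0.26]))
```

>>> servo_tool(
  motion=[
    [0,0,-0.01,0,0,0,-1],
    [0,0,-0.03,0,0,0,-1],
    [0,0,-0.065,0,0,0,-1],
    [0,0,-0.105,0,0,0,-1],
    [0,0,-0.14,0,0,0,-1],
    [0,0,-0.165,0,0,0,-1],
    [0,0,-0.17,0,0,0,-1],
  ],
)

```text
time_s: 10.52
tool_pos: [0.4853, 0.0741, 0.1974]
orientation: [3.125, 0.324, 0.011]
contact_force: [1.3, -0.3, -1.9]
width: 0.039
grasp_force: 90.7
```

Run:
```python
from h import *
P,Rt=rp(11,70,18); print(P, Rt.as_rotvec()); print(go([P[0],P[1],.2],Rt));state()
```

```text
[ 0.5277903  -0.24625789  0.13294984] [ 3.119188    0.31683556 -0.08167881]
(array([-0.0242,  0.3223, -0.0025]), array([ 0.06, -3.4 ,  0.25]))
t 10.52 p [ 50.2 322.4 126.7] rot [-0.  14.6  0.3] F [ 0.7 -0.5 -2.1] M [ 0.01 -0.01 -0.01] w 0.039 [0.08 0.2  1.73 0.   1.21 1.44]
```

>>> servo_tool(
  motion=[
    [-0.001,0.02,0,0,0,0,-1],
    [-0.004,0.055,0,0,-0.5,0,-1],
    [-0.007,0.095,0,0,-1,0,-1],
    [-0.01,0.135,0,0,-1.5,0,-1],
    [-0.013,0.175,0,0,-2,0,-1],
    [-0.016,0.215,0,0,-2.5,0,-1],
    [-0.02,0.255,0,0,-3,0,-1],
    [-0.024,0.29,0,0,-3.4,0.2,-1],
  ],
)

```text
time_s: 11.18
tool_pos: [0.5195, -0.2171, 0.1914]
orientation: [3.119, 0.317, -0.095]
contact_force: [0.8, 0.9, -2.0]
width: 0.0393
grasp_force: 90.8
```

>>> servo_tool(
  motion=[
    [0,0.022,0,0,0,0,-1],
    [0,0.032,0,0,0,0,-1],
    [0,0.032,0,0,0,0,-1],
    [0,0.032,0,0,0,0,-1],
  ],
)

```text
time_s: 11.52
tool_pos: [0.5263, -0.2454, 0.1916]
orientation: [3.119, 0.318, -0.094]
contact_force: [0.0, 0.0, -2.3]
width: 0.039
grasp_force: 90.9
```

Run:
```python
from h import *
P,Rt=rp(11,40,18); print(go(P,Rt));state()
```

```text
(array([0.0144, 0.0012, 0.0869]), array([-0.06,  0.46,  0.04]))
t 11.52 p [ 24.8   1.1 126.9] rot [ 0.1 18.5  0. ] F [-0.6  0.  -2.2] M [ 0.06 -0.05 -0.02] w 0.039 [-0.48  0.43  1.44 -0.04  1.32  0.89]
```

Run:
```python
from h import *
P,Rt=rp(12,28,18); print(go(P,Rt))
```

```text
(array([0.0191, 0.0012, 0.098 ]), array([-0.06,  0.46,  0.04]))
```

>>> servo_tool(
  motion=[
    [0.003,0.001,0.02,0,0.4,0,-1],
    [0.007,0.001,0.045,0,0.4,0,-1],
    [0.01,0.001,0.065,0,0.4,0,-1],
    [0.014,0.001,0.08,0,0.4,0,-1],
    [0.014,0.001,0.087,0,0.4,0,-1],
    [0.014,0.001,0.087,0,0.4,0,-1],
    [0.014,0.001,0.087,0,0.4,0,-1],
  ],
)

```text
time_s: 12.1
tool_pos: [0.5356, -0.2446, 0.1053]
orientation: [3.119, 0.32, -0.081]
contact_force: [0.0, -0.4, -2.1]
width: 0.0392
grasp_force: 90.9
```

Run:
```python
from h import *
from cell import env
state()
P,Rt=rp(12,28,18); print(go(P,Rt))
t=env.capture('top');s=env.capture('scene');pickle.dump((t,s),open('c1.pkl','wb'))
cv2.imwrite('pics/h1.png',np.hstack([cv2.resize(t['frame'][135:245,400:510],(395,395),interpolation=cv2.INTER_CUBIC),cv2.resize(s['frame'][130:230,80:180],(400,395),interpolation=cv2.INTER_CUBIC)]))
```

```text
t 12.1 p [11.5  0.1 41.2] rot [-0.  18.   0.1] F [-0.6 -0.4 -2. ] M [ 0.05 -0.04  0.01] w 0.0392 [-0.48  0.53  1.5  -0.04  1.15  0.91]
(array([0.0045, 0.0001, 0.0124]), array([ 0.02, -0.01,  0.1 ]))
```

View pics/h1.png

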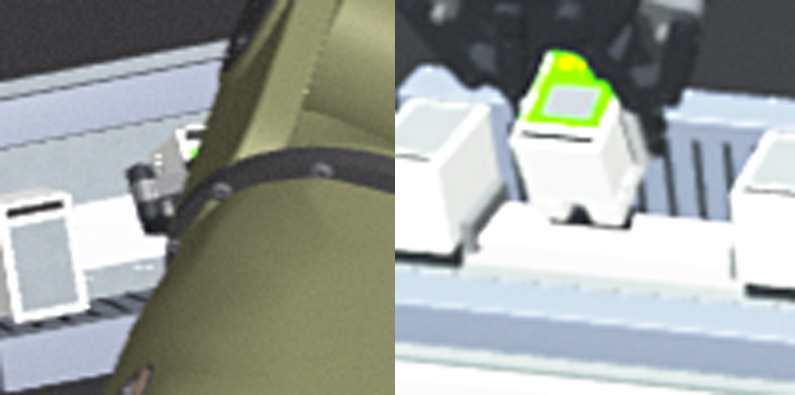

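Run:
```python
from h import *
from cell import env
t,s=pickle.load(open('c1.pkl','rb'))
o=env.observe();Rt=R.from_rotvec(o['orientation']);m=o['tool_pos']+Rt.apply(OFF)
Rm=Rt*R.from_euler('x',180,degrees=True)
f=lambda a:proj(s,m+Rm.apply(np.array(a)/1e3)).round(1)
print(f([[31,20,52],[31,-20,52],[31,20,0],[31,-20,0],[0,0,52]]))
mm,ce,st=blob(s['frame'],(35,120,80),(60,255,255),(105,135,145,170));cs,_=cv2.findContours(mm,cv2.RETR_EXTERNAL,cv2.CHAIN_APPROX_NONE)
print(ce,st,cv2.minAreaRect(max(cs,key=len)))
# same camera before: green panel on tray, offset in module frame
d=pickle.load(open('c0.pkl','rb'))['scene']
print(onz(d,blob(d['frame'],(35,120,80),(60,255,255),(435,245,475,290))[1],.071))
Rr=R.from_euler('z',YAW,degrees=True)*R.from_euler('y',-15,degrees=True)
g=lambda a:proj(s,np.array(RAIL)+Rr.apply(np.array(a)/1e3))
print('px per mm rail x,y,z',g([[1,0,0],[0,1,0],[0,0,1]])-g([0,0,0]))
```

```text
[[130.5 167.5]
 [108.5 165.4]
 [136.7 186.6]
 [115.6 184.6]
 [124.8 153.9]]
[123.5308642  152.62962963] [113 142  22  20 162] ((124.5154037475586, 153.62307739257812), (18.138694763183594, 19.69185447692871), 19.440034866333008)
[0.53639838 0.36067916 0.071     ]
px per mm rail x,y,z [[-0.17589649  0.26796586]
 [ 0.50096796  0.04858935]
 [-0.05727079 -0.43723028]]
```

h1: the module sits above the bay, tilted, with its groove notch at (572,212). The arm blocks the top view. I let it settle, then compare module and pin through the scene camera alone.

>>> servo_tool(
  motion=[
    [0,0,0,0,0,0,-1],
    [0,0,0,0,0,0,-1],
    [0,0,0,0,0,0,-1],
  ],
)

```text
time_s: 12.45
tool_pos: [0.5355, -0.2454, 0.1051]
orientation: [3.119, 0.318, -0.081]
contact_force: [-0.1, 0.6, -3.1]
width: 0.0394
grasp_force: 90.9
```

```bash
cat > meas.py <<'E'
from h import *
from cell import env
state(); s=env.capture('scene'); pickle.dump(s,open('c2.pkl','wb'))
o=env.observe();Rt=R.from_rotvec(o['orientation']);m=o['tool_pos']+Rt.apply(OFF);Rm=Rt*R.from_euler('x',180,degrees=True)
def warp(s,m,Rm):
    a=np.array([[-50,-40,52],[50,-40,52],[50,40,52],[-50,40,52]],float)
    px=proj(s,m+Rm.apply(a/1e3)).astype(np.float32)
    q=((a[:,:2]+[50,40])*5).astype(np.float32)
    return cv2.warpPerspective(s['frame'],cv2.getPerspectiveTransform(px,q),(500,400),flags=cv2.INTER_CUBIC)
w=warp(s,m,Rm)
d=pickle.load(open('c0.pkl','rb'))['scene']
w0=warp(d,np.array([.5408,.3615,.019]),R.from_euler('z',4.5,degrees=True))
for n,i in(('now',w),('tray',w0)):
    hsv=cv2.cvtColor(i,cv2.COLOR_BGR2HSV)
    g=cv2.inRange(hsv,(35,110,70),(65,255,255));g[:, :110]=0;g[:100]=0;g[300:]=0
    n_,l,st,c=cv2.connectedComponentsWithStats(g);k=1+np.argmax(st[1:,4]);x,y,ww,hh=st[k,:4]
    print(n,'green x',x/5-50,(x+ww)/5-50,'y',y/5-40,(y+hh)/5-40)
    L=i[:,:,2].astype(int)
    print('y profile x=15',[(v,L[int((v+40)*5),325]) for v in range(-26,28,2)])
    print('x profile y=0',[(v,L[200,int((v+50)*5)]) for v in range(14,42,2)])
cv2.imwrite('w.png',np.vstack([w,w0]))
Rr=R.from_euler('z',YAW,degrees=True)*R.from_euler('y',-15,degrees=True)
for z in(4,5,6):
    oo,dd=ray(d,(135.9,184.8));oo=Rr.inv().apply(oo-RAIL);dd=Rr.inv().apply(dd);print('pin by scene',((oo+dd*(z/1e3-oo[2])/dd[2])*1e3).round(1))
E
python3 meas.py
```

```text
t 12.45 p [11.3 -0.7 41.1] rot [-0. 18.  0.] F [-0.8  0.7 -3. ] M [-0.02 -0.04 -0.02] w 0.0394 [-0.48  0.53  1.5  -0.04  1.15  0.91]
now green x -28.0 18.400000000000006 y -20.0 17.799999999999997
y profile x=15 [(-26, np.int64(155)), (-24, np.int64(99)), (-22, np.int64(128)), (-20, np.int64(224)), (-18, np.int64(207)), (-16, np.int64(165)), (-14, np.int64(155)), (-12, np.int64(153)), (-10, np.int64(157)), (-8, np.int64(156)), (-6, np.int64(158)), (-4, np.int64(160)), (-2, np.int64(166)), (0, np.int64(163)), (2, np.int64(163)), (4, np.int64(158)), (6, np.int64(156)), (8, np.int64(157)), (10, np.int64(151)), (12, np.int64(149)), (14, np.int64(149)), (16, np.int64(249)), (18, np.int64(255)), (20, np.int64(252)), (22, np.int64(236)), (24, np.int64(211)), (26, np.int64(174))]
x profile y=0 [(14, np.int64(169)), (16, np.int64(166)), (18, np.int64(216)), (20, np.int64(255)), (22, np.int64(255)), (24, np.int64(186)), (26, np.int64(174)), (28, np.int64(233)), (30, np.int64(255)), (32, np.int64(255)), (34, np.int64(250)), (36, np.int64(249)), (38, np.int64(249)), (40, np.int64(249))]
tray gre
[... 326 characters left out ...]
p.int64(195)), (0, np.int64(199)), (2, np.int64(196)), (4, np.int64(193)), (6, np.int64(194)), (8, np.int64(197)), (10, np.int64(184)), (12, np.int64(152)), (14, np.int64(133)), (16, np.int64(219)), (18, np.int64(255)), (20, np.int64(236)), (22, np.int64(89)), (24, np.int64(161)), (26, np.int64(207))]
x profile y=0 [(14, np.int64(202)), (16, np.int64(183)), (18, np.int64(146)), (20, np.int64(161)), (22, np.int64(252)), (24, np.int64(255)), (26, np.int64(236)), (28, np.int64(94)), (30, np.int64(125)), (32, np.int64(255)), (34, np.int64(255)), (36, np.int64(254)), (38, np.int64(247)), (40, np.int64(248))]
pin by scene [-8.2 -2.6  4. ]
pin by scene [-6.6 -1.9  5. ]
pin by scene [-5.1 -1.3  6. ]
```

Run:
```python
from h import *
for a in((16,25),(16,5.8)):
    P,Rt=rp(*a,18,-1.4); print(go(P,Rt))
```

```text
(array([0.0095, 0.0007, 0.0137]), array([ 0.03, -0.03,  0.04]))
(array([0.0154, 0.0007, 0.032 ]), array([ 0.03, -0.03,  0.04]))
```

>>> servo_tool(
  motion=[
    [0.005,0.0007,0.007,0,0,0,-1],
    [0.0095,0.0007,0.0137,0,0,0,-1],
    [0.011,0.0007,0.019,0,0,0,-1],
    [0.0125,0.0007,0.024,0,0,0,-1],
    [0.014,0.0007,0.028,0,0,0,-1],
    [0.0154,0.0007,0.032,0,0,0,-1],
    [0.0154,0.0007,0.032,0,0,0,-1],
    [0.0154,0.0007,0.032,0,0,0,-1],
  ],
)

```text
time_s: 13.17
tool_pos: [0.5513, -0.2432, 0.0764]
orientation: [3.116, 0.318, -0.073]
contact_force: [-5.9, 10.3, 39.8]
width: 0.0392
grasp_force: 95.8
```

Run:
```python
from h import *
state()
for a in((8,5.8),(1.5,5.8)):
    P,Rt=rp(*a,18,-1.4); print(go(P,Rt))
```

```text
t 13.17 p [19.2 -1.8  9.3] rot [-0.2 17.7  0.1] F [ 6.7 11.3 39.4] M [ 1.96  1.64 -0.83] w 0.0392 [-0.46  0.6   1.48 -0.04  1.1   0.92]
(array([-0.0096, -0.0004,  0.0067]), array([ 0.19, -0.31,  0.06]))
(array([-0.0158, -0.0004,  0.0087]), array([ 0.19, -0.31,  0.06]))
```

Contact of about 40 N: the clip came down on the pin because the tilt was too shallow. I back off at once and use a steeper foot-up angle.

Run:
```python
from h import *
P,Rt=rp(16,40,18,-1.4); print(go(P,Rt)); P,Rt=rp(14,50,36,-1.4); print(go(P,Rt))
```

```text
(array([-0.0124, -0.0003, -0.0283]), array([ 0.19, -0.31,  0.06]))
(array([-0.0147, -0.0003, -0.0392]), array([  0.2 , -18.31,   0.03]))
```

>>> servo_tool(
  motion=[
    [-0.004,0,-0.01,0,0,0,-1],
    [-0.008,0,-0.02,0,0,0,-1],
    [-0.012,0,-0.029,0,-1,0,-1],
    [-0.013,0,-0.033,0.2,-7,0,-1],
    [-0.014,0,-0.037,0.2,-13,0,-1],
    [-0.0147,0,-0.039,0.2,-18.3,0,-1],
    [-0.0147,0,-0.039,0.2,-18.3,0,-1],
    [-0.0147,0,-0.039,0.2,-18.3,0,-1],
  ],
)

```text
time_s: 13.83
tool_pos: [0.5368, -0.2454, 0.1104]
orientation: [3.04, 0.311, -0.571]
contact_force: [-1.0, 0.0, -3.3]
width: 0.039
grasp_force: 90.9
```

```bash
python3 meas.py
python3 - <<'E'
from h import *
s=pickle.load(open('c2.pkl','rb'))
cv2.imwrite('pics/h2.png',cv2.resize(s['frame'][120:220,70:200],(780,600),interpolation=cv2.INTER_CUBIC))
from cell import env
o=env.observe();Rt=R.from_rotvec(o['orientation']);m=o['tool_pos']+Rt.apply(OFF);Rm=Rt*R.from_euler('x',180,degrees=True)
print((proj(s,m+Rm.apply(np.array([[31,20,52],[31,-20,52],[31,20,0],[31,-20,0],[-31,20,52]])/1e3))-[70,120])*6)
E
```

```text
t 13.83 p [10.7 -1.  44.8] rot [ 0.2 36.2  0.1] F [-1.8  0.2 -2.9] M [-0.03 -0.27  0.03] w 0.039 [-0.41  0.68  1.29 -0.21  1.48  1.01]
now green x -12.799999999999997 19.0 y -20.0 17.6
y profile x=15 [(-26, np.int64(168)), (-24, np.int64(165)), (-22, np.int64(178)), (-20, np.int64(242)), (-18, np.int64(245)), (-16, np.int64(215)), (-14, np.int64(203)), (-12, np.int64(213)), (-10, np.int64(216)), (-8, np.int64(218)), (-6, np.int64(218)), (-4, np.int64(214)), (-2, np.int64(219)), (0, np.int64(216)), (2, np.int64(213)), (4, np.int64(219)), (6, np.int64(216)), (8, np.int64(215)), (10, np.int64(208)), (12, np.int64(204)), (14, np.int64(203)), (16, np.int64(250)), (18, np.int64(255)), (20, np.int64(254)), (22, np.int64(238)), (24, np.int64(235)), (26, np.int64(239))]
x profile y=0 [(14, np.int64(228)), (16, np.int64(206)), (18, np.int64(230)), (20, np.int64(255)), (22, np.int64(255)), (24, np.int64(255)), (26, np.int64(134)), (28, np.int64(190)), (30, np.int64(255)), (32, np.int64(255)), (34, np.int64(244)), (36, np.int64(241)), (38, np.int64(241)), (40, np.int64(242))]
tray green x -28.0 
[... 461 characters left out ...]
t64(152)), (14, np.int64(133)), (16, np.int64(219)), (18, np.int64(255)), (20, np.int64(236)), (22, np.int64(89)), (24, np.int64(161)), (26, np.int64(207))]
x profile y=0 [(14, np.int64(202)), (16, np.int64(183)), (18, np.int64(146)), (20, np.int64(161)), (22, np.int64(252)), (24, np.int64(255)), (26, np.int64(236)), (28, np.int64(94)), (30, np.int64(125)), (32, np.int64(255)), (34, np.int64(255)), (36, np.int64(254)), (38, np.int64(247)), (40, np.int64(248))]
pin by scene [-8.2 -2.6  4. ]
pin by scene [-6.6 -1.9  5. ]
pin by scene [-5.1 -1.3  6. ]
[[354.8640091  337.17574805]
 [223.20594229 325.01652454]
 [406.44920723 404.44905776]
 [281.10149882 392.68960674]
 [398.6714665  149.0223919 ]]
```

View pics/h2.png

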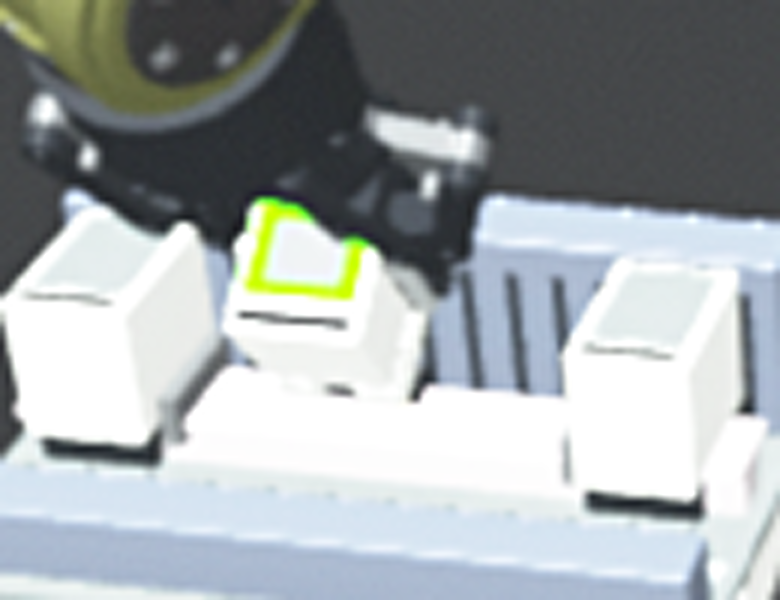

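h2: the module is still firmly held at (310,300) and has not slipped; its notch at (340,388) is where predicted. I enter at 36°.

Run:
```python
from h import *
for z in(25,14,8.7):
    P,Rt=rp(14,z,36,-1.6); print(go(P,Rt))
```

```text
(array([0.0148, 0.0005, 0.0142]), array([-0.21,  0.2 ,  0.1 ]))
(array([0.0213, 0.0005, 0.0231]), array([-0.21,  0.2 ,  0.1 ]))
(array([0.0244, 0.0005, 0.0274]), array([-0.21,  0.2 ,  0.1 ]))
```

>>> servo_tool(
  motion=[
    [0.008,0.0005,0.007,-0.2,0.2,0,-1],
    [0.0148,0.0005,0.0142,-0.2,0.2,0,-1],
    [0.018,0.0005,0.019,-0.2,0.2,0,-1],
    [0.0213,0.0005,0.0231,-0.2,0.2,0,-1],
    [0.0213,0.0005,0.0231,-0.2,0.2,0,-1],
    [0.0213,0.0005,0.0231,-0.2,0.2,0,-1],
  ],
)

```text
time_s: 14.38
tool_pos: [0.5478, -0.2439, 0.0819]
orientation: [3.037, 0.31, -0.566]
contact_force: [-0.3, -1.4, -1.7]
width: 0.0392
grasp_force: 91.1
```

Run:
```python
from h import *
state()
for z in(11,8.7):
    P,Rt=rp(14,z,36,-1.6); print(go(P,Rt))
```

```text
t 14.38 p [14.1 -1.7 14.4] rot [ 0.  36.1  0.1] F [-1.  -1.3 -1.5] M [-0.03 -0.32  0.04] w 0.0392 [-0.4   0.73  1.27 -0.21  1.45  1.03]
(array([ 0.0019, -0.0001,  0.0028]), array([0.01, 0.12, 0.07]))
(array([ 0.0033, -0.0001,  0.0047]), array([0.01, 0.12, 0.07]))
```

>>> servo_tool(
  motion=[
    [0.001,0,0.0014,0,0,0,-1],
    [0.002,0,0.0028,0,0,0,-1],
    [0.0027,0,0.0038,0,0,0,-1],
    [0.0033,0,0.0047,0,0,0,-1],
    [0.0033,0,0.0047,0,0,0,-1],
    [0.0033,0,0.0047,0,0,0,-1],
  ],
)

```text
time_s: 14.88
tool_pos: [0.5493, -0.2436, 0.0767]
orientation: [3.037, 0.31, -0.566]
contact_force: [-0.3, -0.1, -2.5]
width: 0.0392
grasp_force: 91.1
```

Run:
```python
from h import *
state()
for a in((9,8.7,36),(6,8.3,32)):
    P,Rt=rp(*a,-1.6); print(go(P,Rt))
```

```text
t 14.88 p [14.2 -1.7  9. ] rot [ 0.  36.1  0.1] F [-0.9 -0.  -2.3] M [ 0.02 -0.28 -0.04] w 0.0392 [-0.4   0.74  1.27 -0.21  1.44  1.03]
(array([-0.0041, -0.0001,  0.0033]), array([0.02, 0.1 , 0.07]))
(array([-0.0067, -0.0001,  0.0059]), array([0.02, 4.1 , 0.07]))
```

>>> servo_tool(
  motion=[
    [-0.0014,0,0.0011,0,0,0,-1],
    [-0.0028,0,0.0022,0,0,0,-1],
    [-0.0041,0,0.0033,0,0,0,-1],
    [-0.0041,0,0.0033,0,0,0,-1],
  ],
)

```text
time_s: 15.22
tool_pos: [0.544, -0.2447, 0.075]
orientation: [3.037, 0.31, -0.566]
contact_force: [1.7, 0.5, -2.0]
width: 0.0393
grasp_force: 91.1
```

Run:
```python
from h import *
state()
for a in((7,8.6,33),(5.1,8.4,30)):
    P,Rt=rp(*a,-1.6); print(go(P,Rt))
```

```text
t 15.22 p [ 8.6 -1.7  8.7] rot [ 0.  36.1  0.1] F [ 1.2  0.1 -2.4] M [-0.05 -0.26 -0.01] w 0.0393 [-0.4   0.73  1.29 -0.21  1.43  1.03]
(array([-0.0015, -0.0001,  0.0015]), array([0.01, 3.12, 0.06]))
(array([-0.0033, -0.0001,  0.0032]), array([0.01, 6.12, 0.06]))
```

>>> servo_tool(
  motion=[
    [-0.0008,0,0.0008,0,1.5,0,-1],
    [-0.0015,0,0.0015,0,3,0,-1],
    [-0.0024,0,0.0024,0,4.5,0,-1],
    [-0.0033,0,0.0032,0,6.1,0,-1],
    [-0.0033,0,0.0032,0,6.1,0,-1],
    [-0.0033,0,0.0032,0,6.1,0,-1],
  ],
)

```text
time_s: 15.72
tool_pos: [0.5401, -0.2456, 0.0736]
orientation: [3.072, 0.314, -0.405]
contact_force: [0.5, 0.6, -2.2]
width: 0.039
grasp_force: 90.9
```

Run:
```python
from h import *
state()
for a in((3.5,8,25.5),(2.6,7.3,22)):
    P,Rt=rp(*a,-1.6); print(go(P,Rt))
```

```text
t 15.72 p [ 5.4 -1.8  8.7] rot [-0.  30.   0.1] F [ 0.1  0.5 -2.3] M [-0.04 -0.18 -0.02] w 0.039 [-0.43  0.68  1.37 -0.16  1.31  1.  ]
(array([-0.0018, -0.0002,  0.0021]), array([0.02, 4.53, 0.05]))
(array([-0.0026, -0.0002,  0.0037]), array([0.02, 8.03, 0.05]))
```

>>> servo_tool(
  motion=[
    [-0.0009,0,0.0005,0,0,0,-1],
    [-0.0018,0,0.001,0,0,0,-1],
    [-0.0026,0,0.0015,0,0,0,-1],
    [-0.0026,0,0.0015,0,0,0,-1],
  ],
)

```text
time_s: 16.05
tool_pos: [0.5379, -0.2459, 0.0727]
orientation: [3.073, 0.315, -0.402]
contact_force: [4.9, 1.2, -1.3]
width: 0.0395
grasp_force: 91.0
```

```bash
python3 -c "
from h import *
state()"
```

```text
t 16.05 p [ 3.1 -1.6  8.3] rot [-0.  29.9  0.1] F [ 4.6  0.2 -2.6] M [-0.01 -1.04  0.02] w 0.0395 [-0.43  0.67  1.38 -0.16  1.3   1.  ]
```

Run:
```python
from h import *
for a in((4,8,26),(2.9,7.3,22),(2.1,6.3,18),(1.5,5.3,14)):
    P,Rt=rp(*a,-1.6); print(go(P,Rt))
```

```text
(array([ 0.0005, -0.    ,  0.0004]), array([0.04, 3.93, 0.09]))
(array([-0.0006, -0.    ,  0.0021]), array([0.04, 7.93, 0.09]))
(array([-0.0011, -0.0001,  0.004 ]), array([ 0.04, 11.93,  0.09]))
(array([-0.0015, -0.0001,  0.0058]), array([ 0.03, 15.93,  0.09]))
```

>>> servo_tool(
  motion=[
    [0.0005,0,0.0004,0,2,0,-1],
    [0.0005,0,0.0004,0,3.9,0,-1],
    [0,0,0.0012,0,5.9,0,-1],
    [-0.0006,0,0.0021,0,7.9,0,-1],
    [-0.0006,0,0.0021,0,7.9,0,-1],
    [-0.0006,0,0.0021,0,7.9,0,-1],
  ],
)

```text
time_s: 16.55
tool_pos: [0.5361, -0.2463, 0.0707]
orientation: [3.107, 0.317, -0.194]
contact_force: [0.2, 0.3, -2.7]
width: 0.0387
grasp_force: 91.0
```

Run:
```python
from h import *
state()
for a in((2.1,6.3,18),(1.5,5.3,14)):
    P,Rt=rp(*a,-1.6); print(go(P,Rt))
```

```text
t 16.55 p [ 2.1 -1.7  7.4] rot [ 0.  22.2  0.1] F [-0.4  0.2 -2.6] M [-0.1  -0.26 -0.  ] w 0.0387 [-0.46  0.61  1.47 -0.08  1.16  0.94]
(array([-0.0001, -0.0001,  0.0016]), array([0.  , 4.16, 0.06]))
(array([-0.0007, -0.0001,  0.0033]), array([0.  , 8.16, 0.06]))
```

>>> servo_tool(
  motion=[
    [0,0,0.0008,0,2,0,-1],
    [-0.0001,0,0.0016,0,4.1,0,-1],
    [-0.0004,0,0.0025,0,6.1,0,-1],
    [-0.0007,0,0.0033,0,8.1,0,-1],
    [-0.0007,0,0.0033,0,8.1,0,-1],
    [-0.0007,0,0.0033,0,8.1,0,-1],
  ],
)

```text
time_s: 17.05
tool_pos: [0.535, -0.2465, 0.0675]
orientation: [-3.123, -0.319, -0.024]
contact_force: [0.5, 0.1, -2.7]
width: 0.0392
grasp_force: 91.2
```

Run:
```python
from h import *
state()
for a in((1.0,4.3,10.5),(.7,3.1,7)):
    P,Rt=rp(*a,-1.6); print(go(P,Rt))
```

```text
t 17.05 p [ 1.4 -1.7  5.3] rot [ 0.  14.1  0.1] F [-0.2  0.  -2.8] M [-0.02  0.07  0.01] w 0.0392 [-0.5   0.56  1.56  0.01  1.01  0.86]
(array([-0.0006, -0.0001,  0.0016]), array([-0.02,  3.62,  0.07]))
(array([-0.001 , -0.0001,  0.0033]), array([-0.02,  7.12,  0.07]))
```

>>> servo_tool(
  motion=[
    [-0.0003,0,0.0008,0,1.8,0,-1],
    [-0.0006,0,0.0016,0,3.6,0,-1],
    [-0.0008,0,0.0024,0,5.4,0,-1],
    [-0.001,0,0.0033,0,7.1,0,-1],
    [-0.001,0,0.0033,0,7.1,0,-1],
    [-0.001,0,0.0033,0,7.1,0,-1],
  ],
)

```text
time_s: 17.55
tool_pos: [0.5341, -0.2469, 0.0647]
orientation: [-3.103, -0.318, -0.217]
contact_force: [-5.6, -0.7, 5.1]
width: 0.0393
grasp_force: 92.3
```

Run:
```python
from h import *
state()
for a in((.4,1.8,4),(.2,.8,2),(0,-.3,0),(0,-1,-2)):
    P,Rt=rp(*a,-1.6); print(go(P,Rt))
```

```text
t 17.55 p [ 0.8 -1.9  3.6] rot [0.  7.  0.1] F [-4.2  0.4  6.3] M [ 0.14  0.98 -0.02] w 0.0393 [-0.53  0.52  1.64  0.12  0.88  0.76]
(array([-0.0006, -0.0003,  0.0022]), array([-0.03,  3.01,  0.1 ]))
(array([-0.0009, -0.0003,  0.0035]), array([-0.03,  5.01,  0.1 ]))
(array([-0.0012, -0.0003,  0.005 ]), array([-0.03,  7.01,  0.1 ]))
(array([-0.0013, -0.0003,  0.0059]), array([-0.03,  9.01,  0.09]))
```

>>> servo_tool(
  motion=[
    [-0.0003,0,0.0011,0,1.5,0,-1],
    [-0.0006,0,0.0022,0,3,0,-1],
    [-0.0008,0,0.0029,0,4,0,-1],
    [-0.0009,0,0.0035,0,5,0,-1],
    [-0.0009,0,0.0035,0,5,0,-1],
  ],
)

```text
time_s: 17.97
tool_pos: [0.5338, -0.2468, 0.0607]
orientation: [-3.082, -0.316, -0.353]
contact_force: [-2.9, 0.1, 0.2]
width: 0.0393
grasp_force: 92.7
```

Run:
```python
from h import *
state()
for a in((.2,.8,2),(0,-.3,0),(0,-1,-2)):
    P,Rt=rp(*a,-1.8); print(go(P,Rt))
```

```text
t 17.97 p [ 0.2 -1.7  0.4] rot [0.1 1.9 0.1] F [-2.6  0.7  0.9] M [0.1  0.57 0.01] w 0.0393 [-0.56  0.5   1.69  0.22  0.8   0.66]
(array([ 0.    ,  0.0001, -0.0004]), array([-0.05, -0.05,  0.09]))
(array([-0.0004,  0.0001,  0.001 ]), array([-0.06,  1.95,  0.09]))
(array([-0.0006,  0.0001,  0.002 ]), array([-0.06,  3.95,  0.09]))
```

>>> servo_tool(
  motion=[
    [-0.0002,0,0.0005,0,1,0,-1],
    [-0.0004,0,0.001,0,2,0,-1],
    [-0.0004,0,0.0014,0,2.5,0,-1],
    [-0.0004,0,0.0014,0,2.5,0,-1],
  ],
)

```text
time_s: 18.3
tool_pos: [0.534, -0.2468, 0.0599]
orientation: [-3.069, -0.315, -0.421]
contact_force: [-7.0, 2.2, 9.9]
width: 0.039
grasp_force: 93.8
```

Run:
```python
from h import *
state()
```

```text
t 18.3 p [ 0.5 -1.8 -0. ] rot [ 0.  -0.6  0.1] F [-3.7  3.6 11.2] M [0.53 0.91 0.01] w 0.039 [-0.57  0.49  1.72  0.28  0.76  0.6 ]
```

>>> servo_tool(
  motion=[
    [0,0,0.0007,0,0.7,0,-1],
    [0,0,0.0014,0,1.4,0,-1],
    [0,0,0.002,0,2,0,-1],
    [0,0,0.002,0,2,0,-1],
  ],
)

```text
time_s: 18.63
tool_pos: [0.534, -0.2469, 0.0599]
orientation: [-3.058, -0.315, -0.474]
contact_force: [-32.7, 7.8, 42.3]
width: 0.0387
grasp_force: 98.3
```

Run:
```python
from h import *
state()
```

```text
t 18.63 p [ 0.7 -1.8  0.3] rot [ 0.1 -2.6  0.1] F [-18.4  14.2  48.8] M [2.3  3.38 0.01] w 0.0387 [-0.59  0.48  1.74  0.33  0.73  0.55]
```

>>> servo_tool(
  motion=[
    [0,0,-0.001,0,-1,0,-1],
    [0,0,-0.002,0,-2,0,-1],
    [0,0,-0.0022,0,-2.2,0,-1],
    [0,0,-0.0022,0,-2.2,0,-1],
  ],
)

```text
time_s: 18.97
tool_pos: [0.5342, -0.2468, 0.0599]
orientation: [-3.071, -0.315, -0.416]
contact_force: [-7.3, 0.6, 11.6]
width: 0.0392
grasp_force: 93.1
```

Run:
```python
from h import *
state()
```

```text
t 18.97 p [ 0.7 -1.8 -0.1] rot [ 0.  -0.4  0.1] F [-3.7  2.1 13.1] M [ 0.42  0.86 -0.05] w 0.0392 [-0.57  0.49  1.71  0.27  0.76  0.61]
```

>>> servo_tool(
  motion=[
    [0,0,-0.0008,0,-1,0,-1],
    [0,0,-0.0015,0,-2,0,-1],
    [0,0,-0.0022,0,-3,0,-1],
    [0,0,-0.0022,0,-3,0,-1],
  ],
)

```text
time_s: 19.3
tool_pos: [0.5335, -0.2468, 0.0609]
orientation: [-3.086, -0.316, -0.332]
contact_force: [1.0, -2.3, -5.8]
width: 0.0393
grasp_force: 92.8
```

Run:
```python
from h import *
state()
```

```text
t 19.3 p [-0.2 -1.6  0.6] rot [0.  2.7 0.1] F [-1.  -2.5 -5.8] M [-0.42 -0.24  0.01] w 0.0393 [-0.56  0.5   1.69  0.2   0.81  0.68]
```

>>> servo_tool(
  motion=[
    [0,0,-0.0006,0,-1,0,-1],
    [0,0,-0.001,0,-1.8,0,-1],
    [0,0,-0.001,0,-1.8,0,-1],
  ],
)

```text
time_s: 19.55
tool_pos: [0.5333, -0.2468, 0.0613]
orientation: [-3.094, -0.316, -0.285]
contact_force: [7.8, -2.7, -16.5]
width: 0.0392
grasp_force: 93.5
```

Run:
```python
from h import *
state()
for a in((.3,-.1,0),(.3,-.6,-1.5)):
    P,Rt=rp(*a,-1.7); print(go(P,Rt))
```

```text
t 19.55 p [-0.5 -1.6  0.8] rot [0.  4.5 0.1] F [  2.6  -4.2 -17.8] M [-0.89 -1.65  0.01] w 0.0392 [-0.55  0.51  1.67  0.17  0.83  0.71]
(array([0.0003, 0.0001, 0.0015]), array([-0.02,  4.48,  0.07]))
(array([0.0002, 0.0001, 0.0022]), array([-0.03,  5.98,  0.07]))
```

The clip holds against an 18 N pull, so it has latched. I press it home again, relax and release.

>>> servo_tool(
  motion=[
    [0.0002,0,0.001,0,2,0,-1],
    [0.0003,0,0.0018,0,4.5,0,-1],
    [0.0003,0,0.0024,0,6,0,-1],
    [0.0003,0,0.0024,0,6,0,-1],
    [0.0003,0,0.0016,0,4.6,0,-1],
    [0.0003,0,0.0016,0,4.6,0,-1],
  ],
)

```text
time_s: 20.05
tool_pos: [0.5334, -0.2467, 0.0607]
orientation: [-3.072, -0.315, -0.406]
contact_force: [0.1, 0.0, -3.0]
width: 0.0386
grasp_force: 95.3
```

>>> servo_tool(
  motion=[
    [0,0,0,0,0,0,0.1],
    [0,0,0,0,0,0,0.3],
    [0,0,0,0,0,0,0.5],
    [0,0,0,0,0,0,0.5],
    [0,0,0,0,0,0,0.5],
    [0,0,0,0,0,0,0.5],
  ],
  force=20,
)

```text
time_s: 20.55
tool_pos: [0.5335, -0.2469, 0.061]
orientation: [-3.072, -0.314, -0.41]
contact_force: [0.4, -0.0, 0.3]
width: 0.0645
grasp_force: 0.0
```

Run:
```python
from h import *
state()
```

```text
t 20.55 p [ 0.3 -1.8  1.1] rot [ 0.  -0.2  0.1] F [ 0.5 -0.1  0.1] M [-0.05  0.16 -0.  ] w 0.0645 [-0.57  0.49  1.71  0.27  0.76  0.62]
```

>>> servo_tool(
  motion=[
    [0,0,-0.02,0,0,0,0.5],
    [0,0,-0.05,0,0,0,0.5],
    [0,0,-0.085,0,0,0,0.5],
    [0,0,-0.12,0,0,0,0.5],
    [-0.02,0,-0.15,0,0,0,0.5],
    [-0.05,0,-0.17,0,0,0,0.5],
    [-0.09,0,-0.18,0,0,0,0.5],
    [-0.13,0,-0.18,0,0,0,0.5],
  ],
)

```text
time_s: 21.22
tool_pos: [0.3635, -0.2822, 0.2026]
orientation: [-3.074, -0.317, -0.415]
contact_force: [-0.1, -1.0, -0.2]
width: 0.0641
grasp_force: 0.0
```

>>> servo_tool(
  motion=[
    [0,-0.04,0,0,0,0,0.5],
    [0,-0.08,0,0,0,0,0.5],
    [0,-0.12,0,0,0,0,0.5],
    [0,-0.16,0,0,0,0,0.5],
    [0,-0.2,0,0,0,0,0.5],
    [0,-0.24,0,0,0,0,0.5],
    [0,-0.26,0,0,0,0,0.5],
  ],
)

```text
time_s: 21.8
tool_pos: [0.3105, -0.0247, 0.2005]
orientation: [-3.071, -0.315, -0.412]
contact_force: [0.1, -0.6, -0.6]
width: 0.0642
grasp_force: 0.0
```

Run:
```python
from h import *
from cell import env
print(env.observe()['joint_pos'].round(2),env.observe()['tool_pos'])
t=env.capture('top');s=env.capture('scene');pickle.dump((t,s),open('c3.pkl','wb'))
A=cv2.resize(t['frame'][135:247,380:530],(536,400),interpolation=cv2.INTER_CUBIC);B=cv2.resize(s['frame'],(264,198));C=cv2.resize(t['frame'],(264,202))
D=cv2.resize(s['frame'][145:205,60:210],(800,200),interpolation=cv2.INTER_CUBIC)
D=cv2.resize(s['frame'][140:200,65:205],(800,200),interpolation=cv2.INTER_CUBIC) if 0 else D
cv2.imwrite('pics/f.png',np.vstack([np.hstack([A,np.vstack([B,C])]),D]))
# face of the mounted module: where the green panel and stripe lie on a seated face, per camera
Rr=R.from_euler('z',YAW,degrees=True)*R.from_euler('y',-15,degrees=True)
d=pickle.load(open('c0.pkl','rb'))
def warp(c,m,Rm):
    a=np.array([[-50,-40,52],[50,-40,52],[50,40,52],[-50,40,52]],float)
    px=proj(c,m+Rm.apply(a/1e3)).astype(np.float32)
    return cv2.warpPerspective(c['frame'],cv2.getPerspectiveTransform(px,((a[:,:2]+[50,40])*5).astype(np.float32)),(500,400),flags=cv2.INTER_CUBIC)
for n,c,m,Q in(('top tray',d['top'],np.array([.5408,.3615,.019]),R.from_euler('z',4.5,degrees=True)),('top now',t,np.array(RAIL),Rr),('scene tray',d['scene'],np.array([.5408,.3615,.019]),R.from_euler('z',4.5,degrees=True)),('scene now',s,np.array(RAIL),Rr)):
    g=cv2.inRange(cv2.cvtColor(warp(c,m,Q),cv2.COLOR_BGR2HSV),(35,110,70),(65,255,255));g[:100]=0;g[300:]=0
    k,l,st,ce=cv2.connectedComponentsWithStats(g)
    if k>1: x,y,w,h=st[1+np.argmax(st[1:,4]),:4]; print(n,x/5-50,(x+w)/5-50,y/5-40,(y+h)/5-40)
```

```text
[-0.3  -0.4   2.28  0.15  1.03  1.01] [ 0.31049378 -0.0246868   0.20053873]
top tray -26.2 20.200000000000003 -15.2 18.0
top now -30.6 16.400000000000006 -17.8 16.0
scene tray -29.6 21.799999999999997 -17.4 17.4
scene now -29.8 21.400000000000006 -20.0 14.200000000000003
```

View pics/f.png

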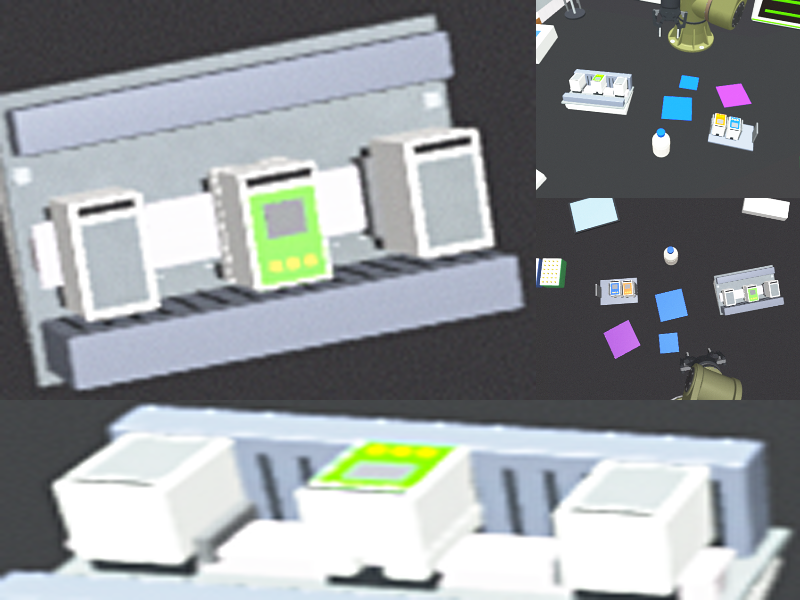

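f: the module sits in the bay at (275,225), square with its neighbours. The other two modules and the bottle are where they were, and the arm is clear.

```bash
python3 -c "
from cell import env
print(env.hand_in())"
```

```text
the job is handed in; nothing more can be done
None
```

I hooked the green-faced relay module onto the rail and the clip held against an 18 N pull; I then pressed it home, let go and handed the job in at about 22 s. On the first try the clip came down on the coding pin at about 40 N, so I backed off and came in at a steeper tilt. The last pictures show the module square in the bay, but they cannot resolve a gap under about 1 mm at the foot.

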